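# Put the printing blocks away in their shaped trays

## Robot

A 6-joint arm with a two-finger parallel gripper is mounted at the origin on the work surface. World frame = base frame: x ahead of the robot, y to its left, z up, the work surface at z = 0. Lengths are in m, angles in rad, forces in N, time in s.
With the tool pointing down it reaches from about 0.3 to 0.85 m from the base axis. Payload 5.4 kg.
Tool frame: the origin (TCP) lies at the very end of the fingers, on their centre line; the grasp point (between the pads) lies 19 mm behind it (robot.grip_point_offset is the distance from the TCP to the grasp point, in m); z points along the fingers, y is the direction in which the jaws open and shut (so a half turn about z gives the same grasp; the last joint's range is limited). The gripper opens to 85 mm and grips with 20 to 120 N. Pads are 22 mm wide; open, the fingers measure 114 mm over their backs; the gripper's body (76 mm by 85 mm) begins 54 mm behind the grasp point. The pads swing forward as they close: fully open they stand 13 mm farther back than shut.
Start: joints at [-1.356, 0.158, 1.597, -0, 1.386, -0.21], TCP at [0.237, -0.524, 0.231] pointing down, gripper open.
Joint ranges: [-2.91, 2.91], [-0.94, 2.29], [0.18, 2.7], [-1.29, 4.43], [0.17, 2.64], [-3, 3]. Speed limits (rad/s): [2.57, 2.57, 3.14, 3.14, 3.14, 3.14].

## Interface

Orientations are given as a rotation vector (axis times angle).
In Python, from station import robot, viewer gives the robot as it stands.
- The arm moves only by the tool play_rows, never from a script. Its argument "targets" is one flat list of numbers, 7 for each row, row after row: the closure, from 0 (fully open) to 1 (shut), then the shift along the tool's x, y, z in cm, then the turn, a rotation vector about the tool's x, y, z in rad. A call has 1 to 12 rows; each row shifts and turns the commanded pose from where the row before left it, along the tool's axes as they then stand; what a row does not reach is not made up. A row lasts 1/12 s, in which the tool goes at most 41.7 mm and 7.16 degrees, less where a joint would pass 70% of its speed; a pose out of reach is approached as far as the arm can. A call with a gripper value outside its range is refused whole. The fingers move at their own pace and stop on an object; "newtons" is the grip in N (left out, the last holds). Time passes only in rows, so rows that do not move let the fingers close. It gives the time, the measured TCP pose, the force and the opening at its end, in the units of the state.
- robot.observe(): the state, without advancing time (a new reading comes with each control period).
- viewer.read_camera(name): name is "scene" or "top" or "wrist"; returns a dict with "img" (384x512x3 uint8, red, green, blue), "K" (3x3 intrinsics, pixels), "R" (3x3) and "t" (3): a world point X has camera coordinates R X + t. Camera axes: x right, y down, z forward; pixel columns grow to the right and rows downward; lengths in m; the calibration is good to about 2 mm. A picture is of the moment at which its call begins. There is no depth.
- robot.finish_job(): hands the job in, once; it reports no verdict.
The state is a dict: "clock": time; "q": joint angles; "joint_vel": joint speeds; "joint_torque": joint torques, N m; "position": TCP position; "orientation": TCP orientation; "contact_force": force on the tool from outside, world axes, zero at the start; "moment": the same for the moment, N m; "opening": finger opening in m.
Only numpy, scipy, OpenCV 4.12 (cv2) and the standard library are available. Lean on these libraries where they do the work, as an engineer would, in place of code of your own. Each camera call takes 0.05 s, during which the arm holds its last target. There are 200 camera calls.

## Task

Bag printing is over: pick out the four wooden hand-printing blocks and put each one away in the tray of its own shape and size, lying flat on the tray's floor inside the rim, handle up. Set each block down gently rather than dropping it, and leave the two paint jars standing where they are.

Things in the scene. Friction and masses are not known exactly. Their poses are not given: they have to be found in the camera images.
- block_large_round: Hand-printing block of plain wood with a thin dark rubber printing face underneath, loose, round, 70 mm across, 18 mm thick; a turned upright knob, at most 26 mm across and 42 mm tall, stands at its centre (from 18 to 60 mm above the underside); the block may be gripped by it at any yaw. 40 to 130 g. Origin: centre of the underside (the printing face); z up through the handle.
- block_small_round: Hand-printing block of plain wood with a thin dark rubber printing face underneath, loose, round, 46 mm across, 18 mm thick; a turned upright knob, at most 26 mm across and 42 mm tall, stands at its centre (from 18 to 60 mm above the underside); the block may be gripped by it at any yaw. 40 to 130 g. Origin: centre of the underside (the printing face); z up through the handle.
- block_square: Hand-printing block of plain wood with a thin dark rubber printing face underneath, loose, square, 56 x 56 mm, 18 mm thick; a bar handle 36 mm long (x), 22 mm wide (y) and 42 mm tall stands at its centre (from 18 to 60 mm above the underside). 40 to 130 g. Origin: centre of the underside (the printing face); z up through the handle; x and y along its sides.
- block_oblong: Hand-printing block of plain wood with a thin dark rubber printing face underneath, loose, oblong, 84 mm (x) x 40 mm (y), 18 mm thick; a bar handle 36 mm long (x), 22 mm wide (y) and 42 mm tall stands at its centre (from 18 to 60 mm above the underside). 40 to 130 g. Origin: centre of the underside (the printing face); z up through the handle; x and y along its sides.
- tray_large_round: Shallow black round storage tray with a grey floor, fixed to the table. Inside 86 mm across, outside 98 mm; floor 5 mm and rim 13 mm above the table. It leaves 8 mm of play all round the large round block. Origin: centre of the underside, on the table; z up.
- tray_small_round: Shallow black round storage tray with a grey floor, fixed to the table. Inside 62 mm across, outside 74 mm; floor 5 mm and rim 13 mm above the table. It leaves 8 mm of play all round the small round block. Origin: centre of the underside, on the table; z up.
- tray_square: Shallow black square storage tray with a grey floor, fixed to the table. Inside 72 x 72 mm, outside 84 x 84 mm; floor 5 mm and rim 13 mm above the table. It leaves 8 mm of play all round the square block. Origin: centre of the underside, on the table; z up; x and y along its sides.
- tray_oblong: Shallow black oblong storage tray with a grey floor, fixed to the table. Inside 100 mm (x) x 56 mm (y), outside 112 x 68 mm; floor 5 mm and rim 13 mm above the table. It leaves 8 mm of play all round the oblong block. Origin: centre of the underside, on the table; z up; x and y along its sides.
- jar_tall: Tall blue paint jar with a black lid and paper label, 48 mm across, 85 mm high, standing loose among the blocks and trays; to be left alone. Origin: centre of the underside; z up.
- jar_squat: Squat blue paint jar with a black lid and paper label, 58 mm across, 50 mm high, standing loose among the blocks and trays; to be left alone. Origin: centre of the underside; z up.
Things that resemble listed ones, but are neither listed nor needed, are in the scene too. Leave any yellow look-alike of the block_small_round alone.

How it is judged:
By the outcome, as a careful person would: the job done as asked, in the order asked, and still so for the second after the job is handed in, with the robot touching nothing.
It also fails if it takes over 112 s, if anything falls off the work surface, if the arm or the gripper's body presses on something with over 40 N, if the wrist force passes 120 N, or if a joint passes its speed limit or range.

## Working session

There is one attempt and no reset: what is moved stays moved. The work goes in short steps, Python scripts to look and compute and a tool call to move; the robot and the scene stay as the last step left them, time stands still between calls to the robot, and variables do not carry over. Pictures are saved under pics/ and viewed, about 12 in all and at most 16, crops included, and the job is handed in when it is done.

Besides the shell and the picture viewer there is one more tool, called after "Emit:" by a JSON object that holds its "fn" and its "kwargs", one argument or row to a line. play_rows: Moves the arm, as the interface text tells. Its arguments: {"type":"object","properties":{"targets":{"type":"array","items":{"type":"number"}},"newtons":{"type":"number"}},"required":["targets"]}

```bash
mkdir -p pics; ls
python3 - <<'E'
from station import robot, viewer
import cv2
for n in ["top","scene"]:
    c=viewer.read_camera(n); cv2.imwrite(f"pics/{n}0.png",cv2.resize(c["img"][:,:,::-1],None,fx=1.5,fy=1.5,interpolation=cv2.INTER_CUBIC))
    print(n,c["K"].tolist(),(-c["R"].T@c["t"]).round(3),c["R"].round(2).tolist())
print(robot.observe())
E
```

```text
pics
top [[450.9012791198721, 0.0, 251.1581800728161], [0.0, 450.9012791198721, 196.88328931089632], [0.0, 0.0, 1.0]] [0.382 0.016 1.178] [[0.01, -1.0, -0.0], [-1.0, -0.01, -0.09], [0.09, 0.0, -1.0]]
scene [[399.5079151408356, 0.0, 256.862678944606], [0.0, 399.5079151408356, 195.71407800339736], [0.0, 0.0, 1.0]] [ 0.857 -0.633  0.997] [[0.85, 0.52, -0.0], [0.41, -0.68, -0.61], [-0.32, 0.52, -0.79]]
{'clock': 0.1, 'q': array([-1.35610638e+00,  1.59000400e-01,  1.59812066e+00,  3.05448633e-07,
        1.38623457e+00, -2.10099948e-01]), 'joint_vel': array([-0.00156314, -0.00117909, -0.00261286,  0.00106109,  0.00046457,
        0.00074607]), 'joint_torque': array([-2.22386639e-04, -3.96989214e+01, -3.32338929e+01, -1.93370233e-04,
        4.25250095e-03, -1.08270406e-07]), 'position': array([ 0.23683383, -0.523349  ,  0.23040011]), 'orientation': array([-3.06927415e+00, -6.61881127e-01,  5.88061970e-06]), 'contact_force': array([-0.22063202,  0.00054113, -0.23065084]), 'moment': array([ 0.00314046, -0.07061819,  0.00310598]), 'opening': 0.08544267006385323}
```

View pics/top0.png

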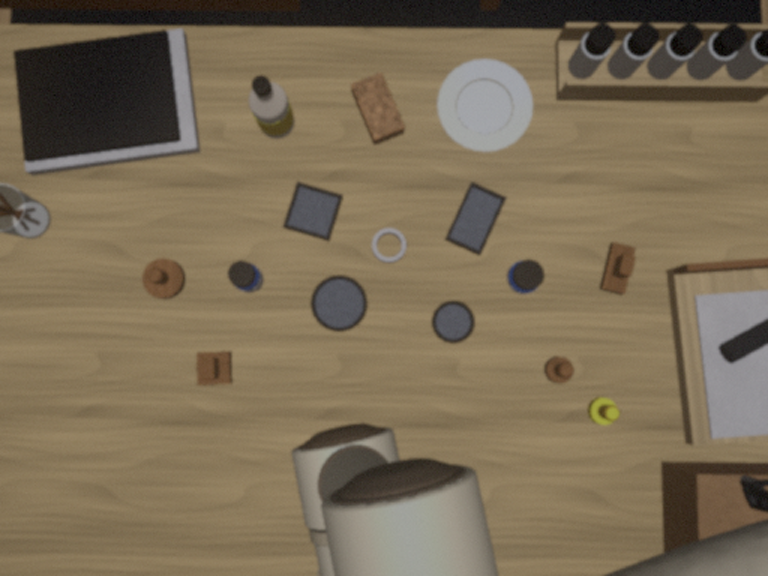

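View pics/scene0.png

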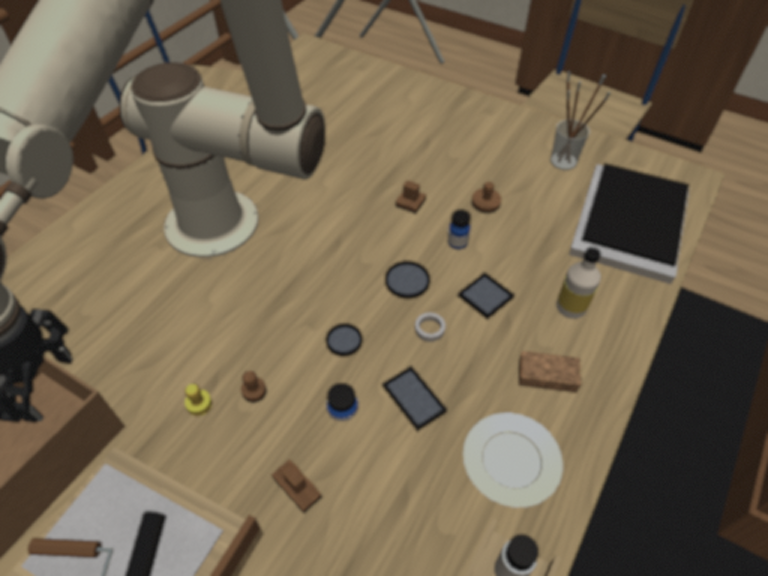

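Candidates in the 768-wide top picture:
- **Brown blocks:** large round (163,278), square (214,368), oblong (618,268), small round (560,370).
- **Look-alikes:** the yellow knob (604,411) is left alone. The cork (378,107) and tape ring (389,245) are not blocks.
- **Trays:** square (313,211), oblong (476,218), large round (339,303), small round (453,322).
- **Jars:** (245,276) and (525,276).

```bash
cat > h.py <<'E'
from station import robot, viewer
import numpy as np, cv2
from scipy.spatial.transform import Rotation as Ro
def ray(c,uv,z):
    o=-c["R"].T@c["t"]; d=c["R"].T@np.linalg.inv(c["K"])@np.array([uv[0],uv[1],1.]); return o+d*(z-o[2])/d[2]
def proj(c,X):
    p=c["K"]@(c["R"]@np.array(X)+c["t"]); return p[:2]/p[2]
E
python3 - <<'E'
from h import *
c=viewer.read_camera("top"); im=c["img"]; S=4
big=cv2.resize(im,None,fx=S,fy=S,interpolation=cv2.INTER_CUBIC)
hsv=cv2.cvtColor(big,cv2.COLOR_RGB2HSV)
P={"LR":(163,278),"SQ":(214,368),"OB":(618,268),"SR":(560,370),"YE":(604,411),"tSQ":(313,211),"tOB":(476,218),"tLR":(339,303),"tSR":(453,322),"j1":(245,276),"j2":(525,276)}
tab=np.median(cv2.cvtColor(big,cv2.COLOR_RGB2LAB)[600:1100,600:1400].reshape(-1,3),axis=0)
lab=cv2.cvtColor(big,cv2.COLOR_RGB2LAB).astype(float)
vis=big.copy()
for n,p in P.items():
    x,y=[int(v/1.5*S) for v in p]; r=130
    d=np.linalg.norm(lab[y-r:y+r,x-r:x+r]-tab,axis=2)
    m=(d>28).astype(np.uint8)
    m=cv2.morphologyEx(m,cv2.MORPH_CLOSE,np.ones((9,9)))
    cs,_=cv2.findContours(m,cv2.RETR_EXTERNAL,cv2.CHAIN_APPROX_NONE)
    k=max(cs,key=lambda k:cv2.contourArea(k) if cv2.pointPolygonTest(k,(r,r),True)>-20 else 0)+np.array([x-r,y-r])
    z=.013 if n[0]=='t' else .018
    pts=np.array([ray(c,((q[0][0]+.5)/S-.5,(q[0][1]+.5)/S-.5),z)[:2] for q in k],np.float32)*1000
    rc=cv2.minAreaRect(pts);ci=cv2.minEnclosingCircle(pts)
    print(n,"rect",np.round(rc[0],1),np.round(rc[1],1),round(rc[2],1),"circ",np.round(ci[0],1),round(2*ci[1],1),"A",round(cv2.contourArea(pts)))
    cv2.drawContours(vis,[k],-1,(255,0,0),2)
a=vis[420:1160,320:1760]
cv2.imwrite("pics/m.png",cv2.resize(a[:,:,::-1],None,fx=.55,fy=.55,interpolation=cv2.INTER_AREA))
w=viewer.read_camera("wrist"); Rt=Ro.from_rotvec(robot.observe()["orientation"]).as_matrix()
print((Rt.T@(-w["R"].T@w["t"]-robot.observe()["position"])).round(3),(w["R"]@Rt).round(2).tolist(),Rt.round(2).tolist(),w["K"][0,0])
E
```

```text
LR rect [513.  385.1] [73.8 67.4] 76.9 circ [512.4 385.2] 74.4 A 3935
SQ rect [360.5 293.6] [54.6 60.2] 3.4 circ [360.8 293.4] 76.0 A 3034
OB rect [ 538.1 -398.1] [49.3 88.4] 75.0 circ [ 538.6 -396.8] 95.1 A 3916
SR rect [ 364.  -292.5] [45.9 47.6] 26.2 circ [ 364.1 -292.8] 50.1 A 1708
YE rect [ 294.4 -365.8] [45.7 48.3] 27.1 circ [ 293.7 -367.4] 52.5 A 1652
tSQ rect [635.4 130.9] [86.9 87. ] 73.8 circ [635.7 130.9] 118.7 A 7264
tOB rect [ 626.  -153.2] [ 69.9 116.3] 65.8 circ [ 625.8 -153.1] 130.2 A 7775
tLR rect [475.1  83.4] [98.3 97.8] 73.3 circ [475.   83.2] 99.8 A 7526
tSR rect [ 444.2 -113.7] [74.4 73.7] 0.1 circ [ 444.8 -114.2] 76.1 A 4311
j1 rect [519.2 245. ] [63.9 49.4] 70.5 circ [520.2 244.2] 65.5 A 2497
j2 rect [ 524.4 -238.2] [57.3 65. ] 45.1 circ [ 523.9 -238.7] 65.5 A 2922
[ 0.077  0.001 -0.143] [[0.0, 1.0, -0.0], [-0.95, -0.0, -0.3], [-0.3, 0.0, 0.95]] [[0.91, 0.41, -0.0], [0.41, -0.91, 0.0], [0.0, -0.0, -1.0]] 275.8389279706663
```

View pics/m.png

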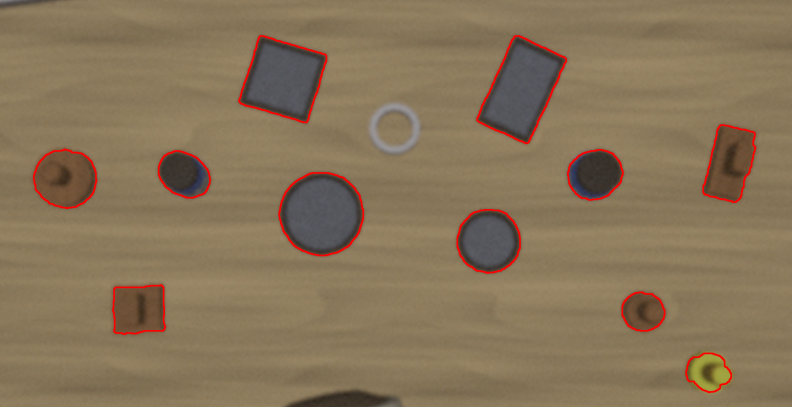

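The picture shows all outlines fitted well, with colours and sizes matching the list (small round 46 mm at (643,311), yellow one separate at (709,372)). I'll start with the small round block.

Emit:
{"fn": "play_rows", "kwargs": {
  "targets": [0, 1.3, -1, 0.2, 0, 0, 0, 0, 2.6, -2, 0.4, 0, 0, 0, 0, 2.6, -2, 0.4, 0, 0, 0, 0, 2.6, -2, 0.4, 0, 0, 0, 0, 2.6, -2, 0.4, 0, 0, 0, 0, 2.6, -2, 0.4, 0, 0, 0, 0, 2.6, -2, 0.4, 0, 0, 0, 0, 2.6, -2, 0.4, 0, 0, 0, 0, 1.6, -0.8, 0, 0, 0, 0, 0, 0, 0, 0, 0, 0, 0, 0, 0, 0, 0, 0, 0, 0]
}}

```text
clock: 1.12
position: [0.3643, -0.2925, 0.2013]
orientation: [3.07, 0.665, -0.001]
contact_force: [-0.0, -0.3, 0.1]
opening: 0.0852
```

```bash
cat >> h.py <<'E'
def look(name,cands,grab=True):
    """wrist picture with predicted points drawn: cands {label:(x,y,z)}"""
    c=viewer.read_camera("wrist"); np.save("pics/last.npy",c,allow_pickle=True)
    b=cv2.resize(c["img"],None,fx=1.5,fy=1.5,interpolation=cv2.INTER_CUBIC)[:,:,::-1].copy()
    for X in cands:
        u=(proj(c,X)+.5)*1.5-.5
        cv2.drawMarker(b,tuple(int(v) for v in u.round()),(0,255,0),cv2.MARKER_CROSS,10,1); print(X,u.round(1))
    cv2.imwrite(f"pics/{name}.png",b); return c
def go(x,y,z,yaw=None):
    """tool-frame shift (cm) from present pose to target; turn about tool z (rad), modulo pi"""
    s=robot.observe(); M=Ro.from_rotvec(s["orientation"]).as_matrix()
    d=M.T@(np.array([x,y,z])-s["position"])*100
    y0=np.degrees(np.arctan2(M[1,0],M[0,0])); out=[d.round(2),"yaw",y0.round(1)]
    if yaw is not None:
        t=(yaw-y0+90)%180-90; out+=["turn tool z",round(-np.radians(t),3)]
        M2=Ro.from_euler("z",t,degrees=True).as_matrix()@M
        out+=["shift if turned first",(M2.T@(np.array([x,y,z])-s["position"])*100).round(2)]
    print(*out, "q",s["q"].round(2),"pos",s["position"].round(4))
E
python3 - <<'E'
from h import *
look("w1",[(.364,-.2925,.018),(.364,-.2925,.06),(.294,-.366,.06)])
go(.364,-.2925,.03)
E
```

```text
(0.364, -0.2925, 0.018) [382.9 254.3]
(0.364, -0.2925, 0.06) [382.8 267.9]
(0.294, -0.366, 0.06) [431.5 384.5]
[ 0.04 -0.08 17.14] yaw 24.4 q [-0.94 -0.1   1.92 -0.    1.32  0.21] pos [ 0.364  -0.2933  0.2014]
```

View pics/w1.png

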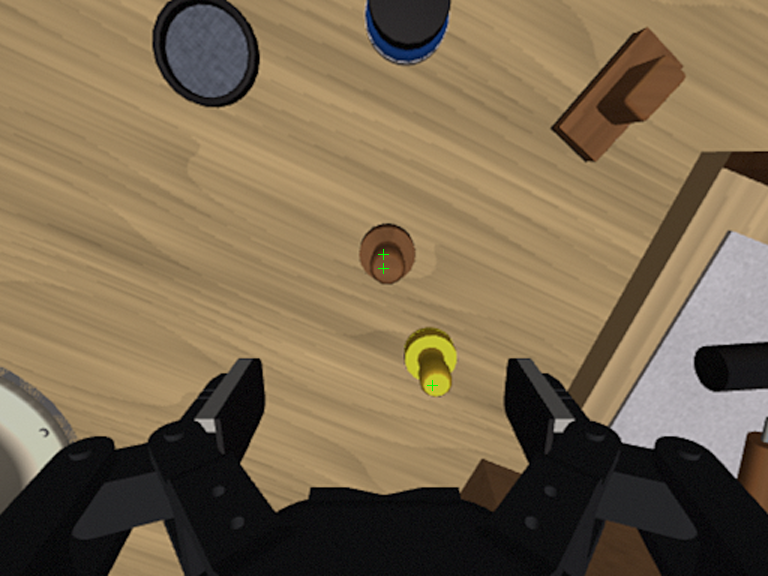

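The picture shows the brown knob top at (387,266) and its disc at (387,252), about 2 mm from the prediction toward tool +y. The yellow one at (432,365) is clear of the jaws.

Emit:
{"fn": "play_rows", "kwargs": {
  "targets": [0, 0, 0.1, 3, 0, 0, 0, 0, 0, 0, 3, 0, 0, 0, 0, 0, 0, 3, 0, 0, 0, 0, 0, 0, 3, 0, 0, 0, 0, 0, 0, 3, 0, 0, 0, 0, 0, 0, 1.6, 0, 0, 0, 0, 0, 0, 0.8, 0, 0, 0, 1, 0, 0, 0, 0, 0, 0, 1, 0, 0, 0, 0, 0, 0, 1, 0, 0, 0, 0, 0, 0, 1, 0, 0, 0, 0, 0, 0, 1, 0, 0, 0, 0, 0, 0],
  "newtons": 40
}}

```text
clock: 2.17
position: [0.3652, -0.2948, 0.0286]
orientation: [3.069, 0.662, 0.002]
contact_force: [-1.5, 2.5, 4.3]
opening: 0.0255
```

Emit:
{"fn": "play_rows", "kwargs": {
  "targets": [1, 0, 0, 0, 0, 0, 0, 1, 0, 0, 0, 0, 0, 0, 1, 0, 0, 0, 0, 0, 0, 1, 0, 0, -1, 0, 0, 0, 1, 0, 0, -3, 0, 0, 0, 1, 0, 0, -3, 0, 0, 0, 1, 0, 0, -1, 0, 0, 0, 1, 0, 0, 0, 0, 0, 0]
}}

```text
clock: 2.83
position: [0.3662, -0.2959, 0.1109]
orientation: [3.064, 0.661, 0.005]
contact_force: [-0.1, 0.3, -1.0]
opening: 0.0248
```

Run:
```python
from h import *
look("w2",[(.364,-.2925,.06),(.4445,-.114,.005),(.4445,-.114,.013)])
go(.4445,-.114,.12)
```

```text
(0.364, -0.2925, 0.06) [374.  315.8]
(0.4445, -0.114, 0.005) [125.4  15. ]
(0.4445, -0.114, 0.013) [116.1   9.9]
[ 14.68 -13.18  -1.17] yaw 24.3 q [-0.94  0.02  2.01  0.    1.12  0.21] pos [ 0.3651 -0.2946  0.1086]
```

View pics/w2.png

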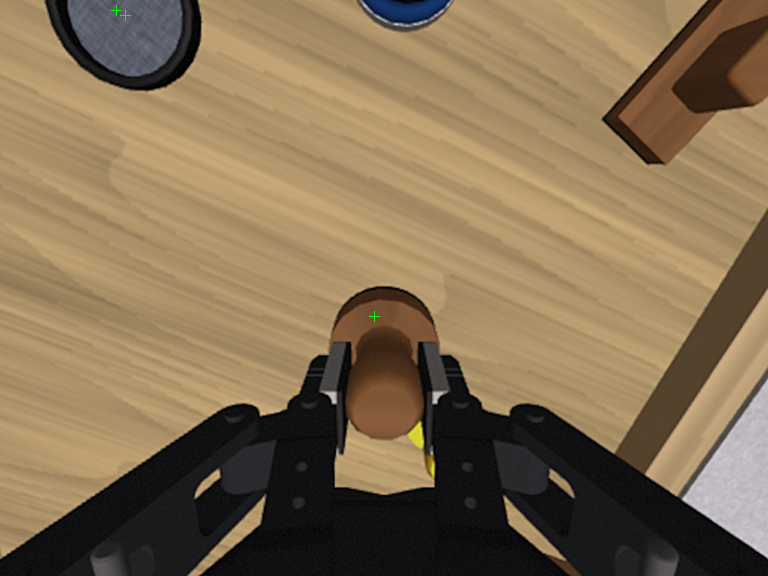

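Gripped upright: the knob sits between the pads at (385,395). The tray marker agrees with the tray at (125,15). Carry it over.

Emit:
{"fn": "play_rows", "kwargs": {
  "targets": [1, 1.2, -1.1, -0.3, 0, 0, 0, 1, 2.5, -2.2, -0.3, 0, 0, 0, 1, 2.5, -2.2, -0.3, 0, 0, 0, 1, 2.5, -2.2, -0.3, 0, 0, 0, 1, 2.5, -2.2, 0, 0, 0, 0, 1, 2.2, -2.2, 0, 0, 0, 0, 1, 1.3, -1.1, 0, 0, 0, 0, 1, 0, 0, 2, 0, 0, 0, 1, 0, 0, 2, 0, 0, 0, 1, 0, 0, 0.5, 0, 0, 0, 1, 0, 0, 0, 0, 0, 0, 1, 0, 0, 0, 0, 0, 0]
}}

```text
clock: 3.88
position: [0.4433, -0.1128, 0.0736]
orientation: [-3.07, -0.661, 0.003]
contact_force: [0.6, -0.2, -0.2]
opening: 0.0251
```

Run:
```python
from h import *
look("w3",[(.4445,-.114,.005),(.4445,-.114+.037,.013),(.4445,-.114-.037,.013),(.4445+.037,-.114,.013)])
go(.4445,-.114,.0335)
```

```text
(0.4445, -0.114, 0.005) [385.9 301.4]
(0.4445, -0.07700000000000001, 0.013) [320.3 278.7]
(0.4445, -0.151, 0.013) [448.8 333.3]
(0.4815, -0.114, 0.013) [416.5 243.4]
[0.01 0.08 4.1 ] yaw 24.3 q [-0.51  0.05  2.05  0.    1.04  0.63] pos [ 0.4441 -0.1133  0.0745]
```

View pics/w3.png

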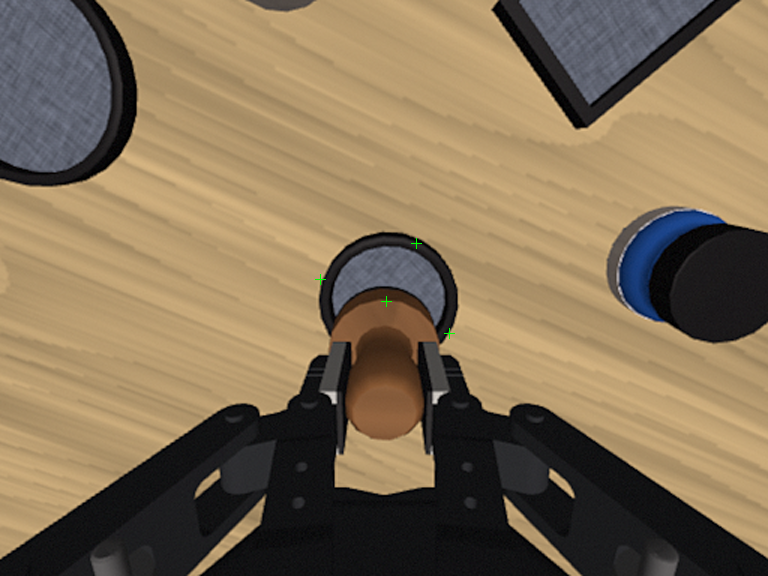

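Tray centred on the prediction within 2 mm, with the block directly above. Lower slowly and release.

Emit:
{"fn": "play_rows", "kwargs": {
  "targets": [1, 0, 0, 1.5, 0, 0, 0, 1, 0, 0, 1, 0, 0, 0, 1, 0, 0.1, 0.7, 0, 0, 0, 1, 0, 0, 0.3, 0, 0, 0, 1, 0, 0, 0.2, 0, 0, 0, 1, 0, 0, 0.2, 0, 0, 0, 1, 0, 0, 0.1, 0, 0, 0, 1, 0, 0, 0.1, 0, 0, 0, 1, 0, 0, 0, 0, 0, 0, 1, 0, 0, 0, 0, 0, 0]
}}

```text
clock: 4.77
position: [0.4448, -0.1141, 0.0337]
orientation: [3.07, 0.662, 0.001]
contact_force: [0.5, 1.0, 0.5]
opening: 0.025
```

Emit:
{"fn": "play_rows", "kwargs": {
  "targets": [1, 0, 0, 0.1, 0, 0, 0, 1, 0, 0, 0, 0, 0, 0]
}}

```text
clock: 4.93
position: [0.4449, -0.1141, 0.0337]
orientation: [3.071, 0.663, 0.0]
contact_force: [-4.2, 3.8, 12.2]
opening: 0.0251
```

Emit:
{"fn": "play_rows", "kwargs": {
  "targets": [0, 0, 0, 0, 0, 0, 0, 0, 0, 0, 0, 0, 0, 0, 0, 0, 0, 0, 0, 0, 0, 0, 0, 0, 0, 0, 0, 0, 0, 0, 0, 0, 0, 0, 0, 0, 0, 0, -1, 0, 0, 0, 0, 0, 0, -3, 0, 0, 0, 0, 0, 0, -3, 0, 0, 0, 0, 0, 0, -4, 0, 0, 0, 0, 0, 0, -4, 0, 0, 0, 0, 0, 0, 0, 0, 0, 0]
}}

```text
clock: 5.85
position: [0.449, -0.1164, 0.1917]
orientation: [3.06, 0.66, 0.019]
contact_force: [1.3, -0.1, 1.0]
opening: 0.0854
```

Run:
```python
from h import *
go(.538,-.398,.20,-15)
```

```text
[-3.5  29.33 -0.48] yaw 24.4 turn tool z 0.687 shift if turned first [15.89 24.91 -0.35] q [-0.52 -0.12  1.96  0.    1.29  0.63] pos [ 0.449  -0.1164  0.1917]
```

Emit:
{"fn": "play_rows", "kwargs": {
  "targets": [0, 0, 0, 0, 0, 0, 0.115, 0, 0, 0, 0, 0, 0, 0.115, 0, 0, 0, 0, 0, 0, 0.115, 0, 0, 0, 0, 0, 0, 0.115, 0, 0, 0, 0, 0, 0, 0.115, 0, 0, 0, 0, 0, 0, 0.112, 0, 1, 1.6, 0, 0, 0, 0, 0, 1.8, 2.8, 0, 0, 0, 0, 0, 1.8, 2.8, 0, 0, 0, 0, 0, 1.8, 2.8, 0, 0, 0, 0, 0, 1.8, 2.8, 0, 0, 0, 0, 0, 1.8, 2.8, 0, 0, 0, 0]
}}

```text
clock: 6.85
position: [0.5009, -0.2921, 0.1827]
orientation: [3.114, -0.411, 0.001]
contact_force: [0.1, 0.1, -0.4]
opening: 0.0852
```

Emit:
{"fn": "play_rows", "kwargs": {
  "targets": [0, 1.8, 2.8, 0, 0, 0, 0, 0, 1.8, 2.8, 0, 0, 0, 0, 0, 1.8, 2.8, 0, 0, 0, 0, 0, 0.5, 0.9, 0, 0, 0, 0, 0, 0, 0, 0, 0, 0, 0, 0, 0, 0, 0, 0, 0, 0]
}}

```text
clock: 7.35
position: [0.5333, -0.3956, 0.1822]
orientation: [-3.114, 0.412, 0.001]
contact_force: [-0.4, 0.5, -0.1]
opening: 0.0855
```

Run:
```python
from h import *
X=np.array([.538,-.398]);a=np.radians(-15);e=np.array([np.cos(a),np.sin(a)])*.042
look("w4",[(*X,.06),(*(X+e),.018),(*(X-e),.018),(*(X+e*18/42),.06),(*(X-e*18/42),.06),(.4445,-.114,.06)])
go(.538,-.398,.027,-15)
```

```text
(np.float64(0.538), np.float64(-0.398), 0.06) [385.5 268.1]
(np.float64(0.5785688847041409), np.float64(-0.4088703998943059), 0.018) [385.3 197.4]
(np.float64(0.49743111529585915), np.float64(-0.38712960010569414), 0.018) [385.3 305.4]
(np.float64(0.5553866648732033), np.float64(-0.4026587428118454), 0.06) [385.5 241.3]
(np.float64(0.5206133351267968), np.float64(-0.39334125718815466), 0.06) [385.5 293.8]
(0.4445, -0.114, 0.06) [ 65.5 470.7]
[ 0.55  0.2  15.53] yaw -15.0 turn tool z -0.0 shift if turned first [ 0.55  0.2  15.53] q [-0.82  0.42  1.38  0.    1.35  1.01] pos [ 0.5333 -0.3948  0.1823]
```

View pics/w4.png

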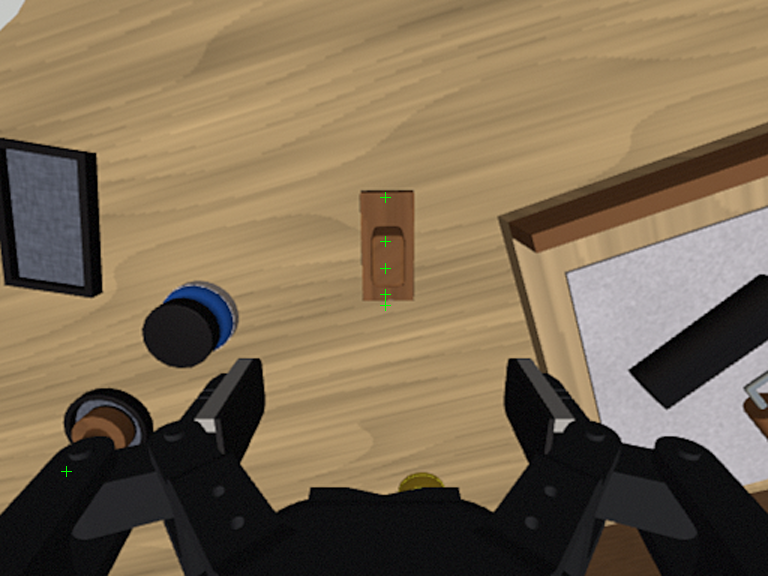

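The view shows the block centred at (387,245), aligned with the tool axes. It lies about 4.5 mm farther along tool +x than predicted. The small block in its tray is partly visible at (105,428). Correct and grasp.

Emit:
{"fn": "play_rows", "kwargs": {
  "targets": [0, 0.5, 0.2, 2, 0, 0, 0, 0, 0.5, 0.1, 3, 0, 0, 0, 0, 0, 0, 3, 0, 0, 0, 0, 0, 0, 3, 0, 0, 0, 0, 0, 0, 3, 0, 0, 0, 0, 0, 0, 1.5, 0, 0, 0, 1, 0, 0, 0, 0, 0, 0, 1, 0, 0, 0, 0, 0, 0, 1, 0, 0, 0, 0, 0, 0, 1, 0, 0, 0, 0, 0, 0, 1, 0, 0, 0, 0, 0, 0, 1, 0, 0, 0, 0, 0, 0]
}}

```text
clock: 8.4
position: [0.5434, -0.4021, 0.0295]
orientation: [3.113, -0.41, 0.004]
contact_force: [-0.7, 1.2, 5.7]
opening: 0.0214
```

Emit:
{"fn": "play_rows", "kwargs": {
  "targets": [1, 0, 0, 0, 0, 0, 0, 1, 0, 0, 0, 0, 0, 0, 1, 0, 0, 0, 0, 0, 0]
}}

```text
clock: 8.65
position: [0.5434, -0.4021, 0.0295]
orientation: [3.113, -0.41, 0.004]
contact_force: [-0.3, 1.5, 5.9]
opening: 0.0215
```

Emit:
{"fn": "play_rows", "kwargs": {
  "targets": [1, 0, 0, -1, 0, 0, 0, 1, 0, 0, -3, 0, 0, 0, 1, 0, 0, -3, 0, 0, 0, 1, 0, 0, -2, 0, 0, 0, 1, 0, 0, 0, 0, 0, 0.08, 1, 0, 0, 0, 0, 0, 0.08, 1, 0, 0, 0, 0, 0, 0]
}}

```text
clock: 9.23
position: [0.5425, -0.4013, 0.1184]
orientation: [3.071, -0.661, 0.001]
contact_force: [0.9, 0.9, -0.8]
opening: 0.0212
```

Run:
```python
from h import *
go(.626,-.153,.12,-24.2)
```

```text
[ -2.61 -26.07  -0.17] yaw -24.3 turn tool z -0.002 shift if turned first [ -2.56 -26.07  -0.17] q [-0.82  0.51  1.39 -0.    1.24  1.18] pos [ 0.5425 -0.4013  0.1184]
```

Emit:
{"fn": "play_rows", "kwargs": {
  "targets": [1, -0.1, -1.5, 0, 0, 0, 0, 1, -0.3, -2.8, 0, 0, 0, 0, 1, -0.3, -2.8, 0, 0, 0, 0, 1, -0.3, -2.8, 0, 0, 0, 0, 1, -0.3, -2.8, 0, 0, 0, 0, 1, -0.3, -2.8, 0, 0, 0, 0, 1, -0.3, -2.8, 0, 0, 0, 0, 1, -0.3, -2.8, 0, 0, 0, 0, 1, -0.3, -2.8, 0, 0, 0, 0, 1, -0.1, -2.2, 0, 0, 0, 0, 1, 0, 0, 2, 0, 0, 0, 1, 0, 0, 2, 0, 0, 0]
}}

```text
clock: 10.23
position: [0.6271, -0.1501, 0.0782]
orientation: [3.073, -0.65, 0.005]
contact_force: [-0.1, -0.2, -2.4]
opening: 0.0215
```

Emit:
{"fn": "play_rows", "kwargs": {
  "targets": [1, 0, 0, 0, 0, 0, 0, 1, 0, 0, 0, 0, 0, 0]
}}

```text
clock: 10.4
position: [0.6242, -0.151, 0.0758]
orientation: [-3.071, 0.655, 0.006]
contact_force: [0.9, 0.2, -0.6]
opening: 0.0214
```

Run:
```python
from h import *
X=np.array([.626,-.153]);a=np.radians(-24.2);R=np.array([[np.cos(a),-np.sin(a)],[np.sin(a),np.cos(a)]])
look("w5",[(*(X+R@np.array(k)),.013) for k in [(.056,.034),(.056,-.034)]])
go(.626,-.153,.0345,-24.2)
```

```text
(np.float64(0.6910161096562608), np.float64(-0.14494360594527078), 0.013) [316.6 194. ]
(np.float64(0.6631413433550338), np.float64(-0.20696777384498535), 0.013) [456.2 194.3]
[0.11 0.08 4.29] yaw -24.1 turn tool z 0.001 shift if turned first [0.11 0.07 4.29] q [-0.43  0.48  1.51  0.    1.15  1.57] pos [ 0.6253 -0.1519  0.0774]
```

View pics/w5.png

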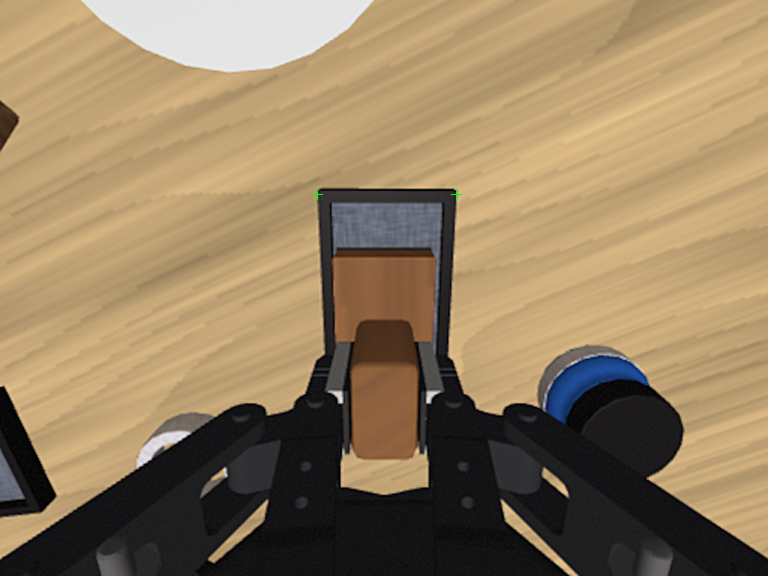

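Tray corners match the markers to 3 px, and the block at (383,300) is parallel with the tray. By the ray arithmetic the block sits about 4 mm forward in the grip, so I'll pull back 1 mm and lower.

Emit:
{"fn": "play_rows", "kwargs": {
  "targets": [1, -0.1, 0.1, 1.5, 0, 0, 0, 1, 0, 0, 1.2, 0, 0, 0, 1, 0, 0, 0.8, 0, 0, 0, 1, 0, 0, 0.3, 0, 0, 0, 1, 0, 0, 0.2, 0, 0, 0, 1, 0, 0, 0.1, 0, 0, 0, 1, 0, 0, 0.1, 0, 0, 0, 1, 0, 0, 0, 0, 0, 0, 1, 0, 0, 0, 0, 0, 0]
}}

```text
clock: 11.2
position: [0.6246, -0.153, 0.0358]
orientation: [3.072, -0.658, 0.001]
contact_force: [-0.2, -0.2, -0.2]
opening: 0.0215
```

Emit:
{"fn": "play_rows", "kwargs": {
  "targets": [1, 0, 0, 0.1, 0, 0, 0, 1, 0, 0, 0, 0, 0, 0, 1, 0, 0, 0, 0, 0, 0]
}}

```text
clock: 11.45
position: [0.6246, -0.153, 0.0346]
orientation: [3.072, -0.658, 0.001]
contact_force: [-0.6, -0.2, 0.7]
opening: 0.0215
```

Emit:
{"fn": "play_rows", "kwargs": {
  "targets": [1, 0, 0, 0.1, 0, 0, 0, 0, 0, 0, 0, 0, 0, 0, 0, 0, 0, 0, 0, 0, 0, 0, 0, 0, 0, 0, 0, 0, 0, 0, 0, 0, 0, 0, 0, 0, 0, 0, 0, 0, 0, 0, 0, 0, 0, 0, 0, 0, 0, 0, 0, -1.5, 0, 0, 0, 0, 0, 0, -3.5, 0, 0, 0, 0, 0, 0, -3.5, 0, 0, 0, 0, 0, 0, -3.5, 0, 0, 0, 0, 0, 0, -3.5, 0, 0, 0]
}}

```text
invalid input at $.targets: expected a multiple of 7 numbers
```

Emit:
{"fn": "play_rows", "kwargs": {
  "targets": [0, 0, 0, 0, 0, 0, -0.12, 0, 0, 0, 0, 0, 0, -0.12, 0, 0, 0, 0, 0, 0, -0.12, 0, 0, 0, 0, 0, 0, -0.12, 0, 0, 0, 0, 0, 0, 0]
}}

```text
clock: 11.87
position: [0.6244, -0.1529, 0.0345]
orientation: [3.14, 0.095, 0.0]
contact_force: [0.5, -0.0, -0.0]
opening: 0.08
```

Run:
```python
from h import *
go(.3605,.2936,.20,3.4)
```

```text
[-23.62 -46.17 -16.56] yaw 3.5 turn tool z 0.001 shift if turned first [-23.69 -46.14 -16.56] q [-0.43  0.54  1.53  0.    1.07  1.08] pos [ 0.6244 -0.1529  0.0345]
```

My release call was refused because I miscounted a row. The turn therefore ran while the gripper was still low and opening. Rise straight up and look at the oblong block.

Emit:
{"fn": "play_rows", "kwargs": {
  "targets": [0, 0, 0, -1, 0, 0, 0, 0, 0, 0, -3, 0, 0, 0, 0, 0, 0, -4, 0, 0, 0, 0, 0, 0, -4, 0, 0, 0, 0, 0, 0, -4, 0, 0, 0, 0, 0, 0, 0, 0, 0, 0]
}}

```text
clock: 12.37
position: [0.6292, -0.155, 0.2064]
orientation: [3.132, 0.086, 0.026]
contact_force: [0.6, -0.7, 1.6]
opening: 0.0855
```

Run:
```python
from h import *
look("w6",[])
go(.3605,.2936,.20,3.4)
```

```text
[-24.23 -46.19  -0.35] yaw 3.1 turn tool z -0.005 shift if turned first [-24.02 -46.3   -0.35] q [-0.43  0.35  1.42  0.    1.35  1.09] pos [ 0.6277 -0.1544  0.2021]
```

View pics/w6.png

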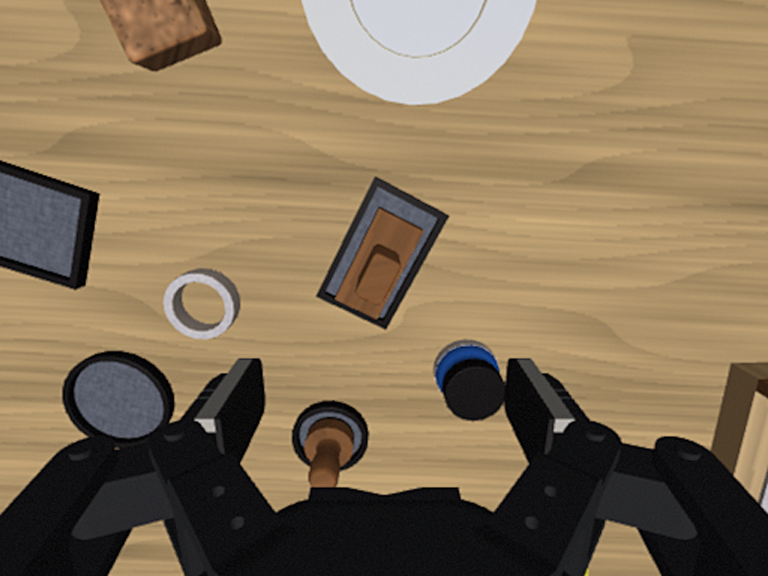

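Run:
```python
from h import *
c=np.load("pics/last.npy",allow_pickle=True).item()
f=lambda u,z: ray(c,((u[0]+.5)/1.5-.5,(u[1]+.5)/1.5-.5),z)[:2]*1000
a,b=f((400,216),.023),f((358,311),.023); t,s=f((412,197),.013),f((352,312),.013)
for p,q in((a,b),(t,s)): print(p.round(1),q.round(1),((p+q)/2).round(1),np.linalg.norm(p-q).round(1),np.degrees(np.arctan2(*(p-q)[::-1])).round(1))
```

```text
[ 663.7 -167.8] [ 582.5 -137.7] [ 623.1 -152.7] 86.6 -20.3
[ 678.1 -176.9] [ 577.6 -132.2] [ 627.8 -154.6] 110.0 -24.0
```

Run:
```python
import cv2
a=cv2.imread("pics/w6.png")[160:350,290:480]
cv2.imwrite("pics/w6c.png",cv2.resize(a,None,fx=3,fy=3,interpolation=cv2.INTER_CUBIC))
```

```text
(no output)
```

View pics/w6c.png

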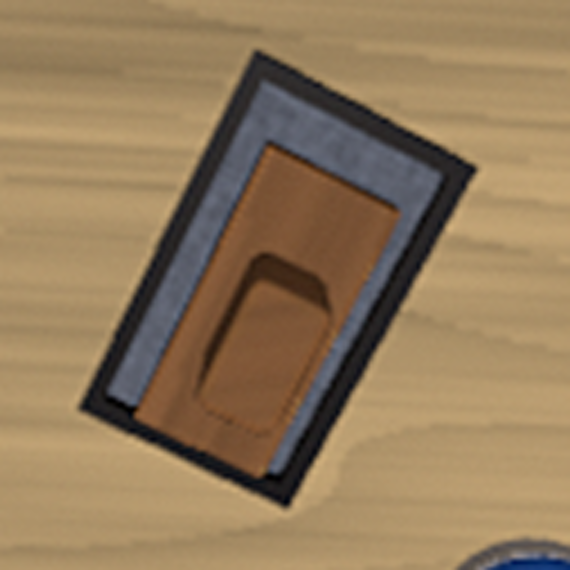

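The crop shows the oblong block inside its rim, turned about 4° and roughly 5 mm toward the near end (8 mm play), lying flat. On to the square block.

Emit:
{"fn": "play_rows", "kwargs": {
  "targets": [0, -0.8, -1.5, 0, 0, 0, 0, 0, -1.7, -3.2, 0, 0, 0, 0, 0, -1.7, -3.2, 0, 0, 0, 0, 0, -1.7, -3.2, 0, 0, 0, 0, 0, -1.7, -3.2, 0, 0, 0, 0, 0, -1.7, -3.2, 0, 0, 0, 0, 0, -1.7, -3.2, 0, 0, 0, 0, 0, -1.7, -3.2, 0, 0, 0, 0, 0, -1.7, -3.2, 0, 0, 0, 0, 0, -1.7, -3.2, 0, 0, 0, 0, 0, -1.7, -3.2, 0, 0, 0, 0, 0, -1.7, -3.2, 0, 0, 0, 0]
}}

```text
clock: 13.42
position: [0.4066, 0.2034, 0.1937]
orientation: [3.14, 0.086, -0.002]
contact_force: [-0.6, 0.5, -0.3]
opening: 0.0855
```

Emit:
{"fn": "play_rows", "kwargs": {
  "targets": [0, -1.7, -3.2, 0, 0, 0, 0, 0, -1.7, -3.2, 0, 0, 0, 0, 0, -1, -2, 0, 0, 0, 0, 0, -0.2, -1.1, 0, 0, 0, 0, 0, 0, 0, 0, 0, 0, 0, 0, 0, 0, 0, 0, 0, 0]
}}

```text
clock: 13.92
position: [0.3571, 0.294, 0.1939]
orientation: [3.139, 0.09, -0.001]
contact_force: [-0.0, -1.0, 0.4]
opening: 0.0853
```

Run:
```python
from h import *
X=np.array([.3605,.2936])
look("w7",[(*X,.06),(*X,.018)])
go(*X,.027,3.4)
```

```text
(np.float64(0.3605), np.float64(0.2936), 0.06) [384. 266.]
(np.float64(0.3605), np.float64(0.2936), 0.018) [383.9 252.3]
[ 0.31  0.   16.7 ] yaw 3.2 turn tool z -0.003 shift if turned first [ 0.31  0.   16.7 ] q [ 0.43 -0.11  1.94 -0.    1.31  1.94] pos [0.3575 0.2936 0.194 ]
```

View pics/w7.png

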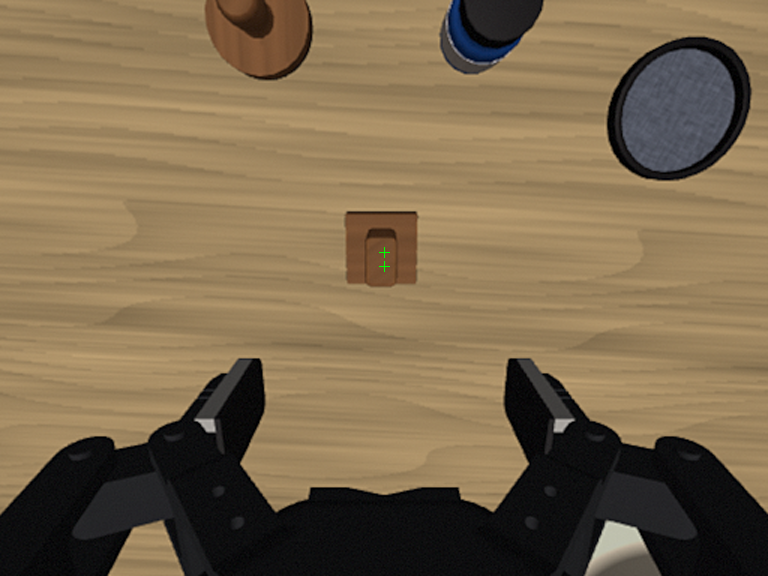

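The square block is aligned with the jaws, with its bar along tool x, the handle top at (381,262) and the base at (381,248). That is about 2 mm off, so correct and grasp.

Emit:
{"fn": "play_rows", "kwargs": {
  "targets": [0, 0.3, -0.15, 2, 0, 0, 0, 0, 0.25, 0, 3.5, 0, 0, 0, 0, 0, 0, 3.5, 0, 0, 0, 0, 0, 0, 3.5, 0, 0, 0, 0, 0, 0, 2.5, 0, 0, 0, 0, 0, 0, 1.5, 0, 0, 0, 1, 0, 0, 0, 0, 0, 0, 1, 0, 0, 0, 0, 0, 0, 1, 0, 0, 0, 0, 0, 0, 1, 0, 0, 0, 0, 0, 0, 1, 0, 0, 0, 0, 0, 0, 1, 0, 0, 0, 0, 0, 0]
}}

```text
clock: 14.97
position: [0.3637, 0.2968, 0.0308]
orientation: [-3.139, -0.091, -0.005]
contact_force: [-0.0, 0.4, 5.1]
opening: 0.0213
```

Emit:
{"fn": "play_rows", "kwargs": {
  "targets": [1, 0, 0, 0, 0, 0, 0, 1, 0, 0, 0, 0, 0, 0, 1, 0, 0, 0, 0, 0, 0]
}}

```text
clock: 15.22
position: [0.3638, 0.2968, 0.0308]
orientation: [-3.139, -0.091, -0.005]
contact_force: [-0.8, -1.7, 6.6]
opening: 0.0213
```

Emit:
{"fn": "play_rows", "kwargs": {
  "targets": [1, 0, 0, -1, 0, 0, 0, 1, 0, 0, -3, 0, 0, 0, 1, 0, 0, -4, 0, 0, 0, 1, 0, 0, -4, 0, 0, 0, 1, 0, 0, -2, 0, 0, 0, 1, 0, 0, 0, 0, 0, 0]
}}

```text
clock: 15.72
position: [0.3655, 0.2978, 0.1757]
orientation: [-3.136, -0.091, -0.016]
contact_force: [1.0, -0.5, -0.8]
opening: 0.0211
```

Run:
```python
from h import *
go(.6355,.131,.16,-16.2)
```

```text
[25.97 18.23  1.76] yaw 3.3 turn tool z 0.341 shift if turned first [30.56  8.49  1.85] q [ 0.43 -0.07  1.95  0.    1.25  1.94] pos [0.3655 0.2978 0.1757]
```

Emit:
{"fn": "play_rows", "kwargs": {
  "targets": [1, 0, 0, 0, 0, 0, 0.114, 1, 0, 0, 0, 0, 0, 0.114, 1, 0, 0, 0, 0, 0, 0.113, 1, 1.5, 0.4, 0, 0, 0, 0, 1, 3.4, 0.95, 0, 0, 0, 0, 1, 3.4, 0.95, 0, 0, 0, 0, 1, 3.4, 0.95, 0, 0, 0, 0, 1, 3.4, 0.95, 0, 0, 0, 0, 1, 3.4, 0.95, 0, 0, 0, 0, 1, 3.4, 0.95, 0, 0, 0, 0, 1, 3.4, 0.95, 0, 0, 0, 0, 1, 3.4, 0.95, 0, 0, 0, 0]
}}

```text
clock: 16.72
position: [0.6158, 0.1381, 0.1678]
orientation: [3.11, -0.443, -0.004]
contact_force: [-0.3, 0.5, -0.5]
opening: 0.0214
```

Emit:
{"fn": "play_rows", "kwargs": {
  "targets": [1, 1.8, 0.5, 2, 0, 0, 0, 1, 0, 0, 3, 0, 0, 0, 1, 0, 0, 3, 0, 0, 0, 1, 0, 0, 1.5, 0, 0, 0, 1, 0, 0, 0, 0, 0, 0, 1, 0, 0, 0, 0, 0, 0]
}}

```text
clock: 17.22
position: [0.6299, 0.1294, 0.0726]
orientation: [3.11, -0.443, -0.006]
contact_force: [0.1, -0.3, 0.7]
opening: 0.0214
```

Run:
```python
from h import *
X=np.array([.6355,.131]);a=np.radians(-16.2);R=np.array([[np.cos(a),-np.sin(a)],[np.sin(a),np.cos(a)]])
c=look("w8",[(*(X+R@np.array(k)),.013) for k in [(.042,.042),(.042,-.042)]])
go(*X,.0358,-16.2)
s=robot.observe();M=Ro.from_rotvec(s["orientation"]).as_matrix();h=s["position"][2]-.0308+.018
for k in [(.028,.028),(.028,-.028)]:
    P=s["position"]+M@np.array([*k,0]);P[2]=h;print("block corner",(proj(c,P)+.5)*1.5-.5)
```

```text
(np.float64(0.6875499612520792), np.float64(0.15961470834478397), 0.013) [291.1 218.9]
(np.float64(0.6641147083447839), np.float64(0.07895003874792077), 0.013) [463.1 218.7]
[ 0.35 -0.26  3.88] yaw -16.2 turn tool z -0.0 shift if turned first [ 0.35 -0.26  3.88] q [0.02 0.49 1.51 0.   1.14 1.87] pos [0.6314 0.1295 0.0746]
block corner [454.29249949 282.922785  ]
block corner [310.21202802 283.02179673]
```

View pics/w8.png

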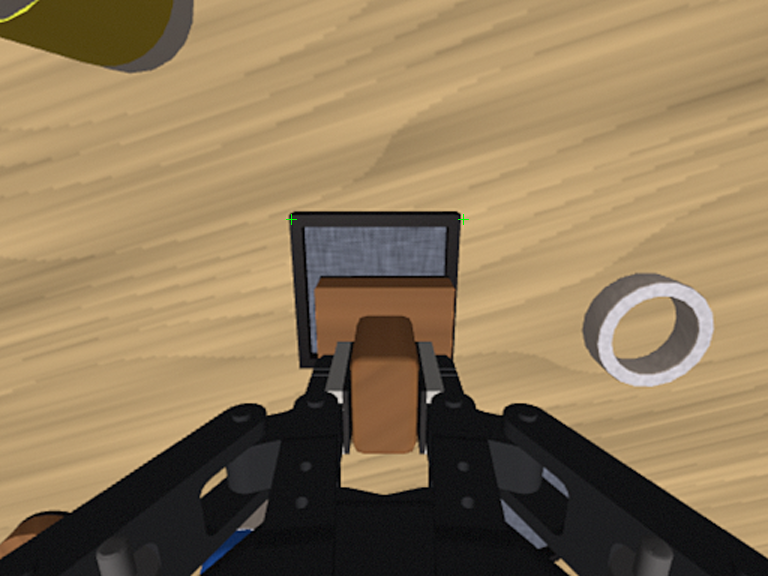

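Tray corners agree with the markers within 5 px (front edge at row 214), and the block edge is at row 286, parallel. Shift +6 mm in x and −3.5 mm in y, then lower.

Emit:
{"fn": "play_rows", "kwargs": {
  "targets": [1, 0.6, -0.35, 1, 0, 0, 0, 1, 0, 0, 1.2, 0, 0, 0, 1, 0, 0, 0.8, 0, 0, 0, 1, 0, 0, 0.3, 0, 0, 0, 1, 0, 0, 0.2, 0, 0, 0, 1, 0, 0, 0.1, 0, 0, 0, 1, 0, 0, 0, 0, 0, 0, 1, 0, 0, 0, 0, 0, 0]
}}

```text
clock: 17.93
position: [0.6385, 0.1311, 0.0388]
orientation: [-3.11, 0.443, -0.001]
contact_force: [0.9, -0.4, -1.0]
opening: 0.0214
```

Emit:
{"fn": "play_rows", "kwargs": {
  "targets": [1, 0, 0, 0.1, 0, 0, 0, 1, 0, 0, 0, 0, 0, 0, 1, 0, 0, 0, 0, 0, 0]
}}

```text
clock: 18.18
position: [0.6383, 0.1311, 0.0375]
orientation: [-3.11, 0.443, -0.0]
contact_force: [1.0, -0.2, -2.1]
opening: 0.0212
```

Emit:
{"fn": "play_rows", "kwargs": {
  "targets": [1, 0, 0, 0.1, 0, 0, 0, 1, 0, 0, 0, 0, 0, 0, 1, 0, 0, 0, 0, 0, 0]
}}

```text
clock: 18.43
position: [0.6381, 0.1311, 0.0362]
orientation: [3.11, -0.443, -0.0]
contact_force: [0.7, -0.8, -0.6]
opening: 0.0215
```

Emit:
{"fn": "play_rows", "kwargs": {
  "targets": [1, 0, 0, 0.1, 0, 0, 0, 1, 0, 0, 0, 0, 0, 0, 1, 0, 0, 0, 0, 0, 0]
}}

```text
clock: 18.68
position: [0.6383, 0.1311, 0.0359]
orientation: [3.11, -0.443, 0.0]
contact_force: [-3.1, -0.4, 4.1]
opening: 0.0215
```

Contact felt (4 N). Release and rise.

Emit:
{"fn": "play_rows", "kwargs": {
  "targets": [0, 0, 0, 0, 0, 0, 0, 0, 0, 0, 0, 0, 0, 0, 0, 0, 0, 0, 0, 0, 0, 0, 0, 0, 0, 0, 0, 0, 0, 0, 0, 0, 0, 0, 0, 0, 0, 0, 0, 0, 0, 0, 0, 0, 0, -1, 0, 0, 0, 0, 0, 0, -3.5, 0, 0, 0, 0, 0, 0, -4, 0, 0, 0, 0, 0, 0, -4, 0, 0, 0, 0, 0, 0, -4, 0, 0, 0]
}}

```text
clock: 19.6
position: [0.6379, 0.1311, 0.2029]
orientation: [-3.11, 0.443, -0.001]
contact_force: [-0.2, -0.1, 0.3]
opening: 0.0853
```

Run:
```python
from h import *
go(.5125,.385,.20)
```

```text
[-19.14 -20.88   0.29] yaw -16.2 q [0.02 0.37 1.4  0.   1.37 1.87] pos [0.6379 0.1311 0.2029]
```

Emit:
{"fn": "play_rows", "kwargs": {
  "targets": [0, -1.2, -1.3, 0, 0, 0, 0, 0, -2.4, -2.6, 0, 0, 0, 0, 0, -2.4, -2.6, 0, 0, 0, 0, 0, -2.4, -2.6, 0, 0, 0, 0, 0, -2.4, -2.6, 0, 0, 0, 0, 0, -2.4, -2.6, 0, 0, 0, 0, 0, -2.4, -2.6, 0, 0, 0, 0, 0, -2.4, -2.6, 0, 0, 0, 0, 0, -1.1, -1.4, 0, 0, 0, 0, 0, 0, 0, 0, 0, 0, 0, 0, 0, 0, 0, 0, 0, 0]
}}

```text
clock: 20.52
position: [0.5129, 0.3857, 0.201]
orientation: [-3.111, 0.44, -0.001]
contact_force: [0.4, 0.7, 0.5]
opening: 0.0854
```

Run:
```python
from h import *
X=(.5125,.385)
look("w9",[(*X,.06),(*X,.018),(.6355,.131,.06)])
go(*X,.029)
```

```text
(0.5125, 0.385, 0.06) [384.9 268.7]
(0.5125, 0.385, 0.018) [384.7 255.1]
(0.6355, 0.131, 0.06) [749.7 -47.9]
[-1.200e-01  1.000e-02  1.719e+01] yaw -16.2 q [ 0.46  0.35  1.43 -0.    1.36  2.31] pos [0.5135 0.3848 0.2009]
```

View pics/w9.png

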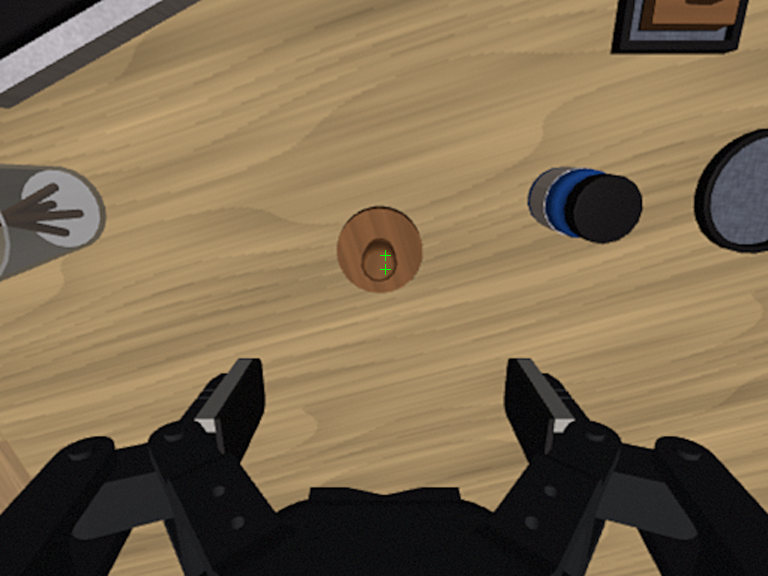

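The large round block's knob top is at (379,264), about 3.5 mm toward −y and 3 mm toward +x from the prediction. The square block shows in its tray at (685,15). Grasp.

Emit:
{"fn": "play_rows", "kwargs": {
  "targets": [0, 0.2, -0.3, 2, 0, 0, 0, 0, 0, 0, 3.5, 0, 0, 0, 0, 0, 0, 3.5, 0, 0, 0, 0, 0, 0, 3.5, 0, 0, 0, 0, 0, 0, 3, 0, 0, 0, 0, 0, 0, 1.5, 0, 0, 0, 1, 0, 0, 0, 0, 0, 0, 1, 0, 0, 0, 0, 0, 0, 1, 0, 0, 0, 0, 0, 0, 1, 0, 0, 0, 0, 0, 0, 1, 0, 0, 0, 0, 0, 0, 1, 0, 0, 0, 0, 0, 0]
}}

```text
clock: 21.57
position: [0.5177, 0.3883, 0.0329]
orientation: [-3.108, 0.443, -0.006]
contact_force: [0.2, 0.2, 5.2]
opening: 0.0248
```

Emit:
{"fn": "play_rows", "kwargs": {
  "targets": [1, 0, 0, 0, 0, 0, 0, 1, 0, 0, 0, 0, 0, 0, 1, 0, 0, 0, 0, 0, 0]
}}

```text
clock: 21.82
position: [0.5177, 0.3883, 0.0329]
orientation: [-3.108, 0.443, -0.006]
contact_force: [0.0, 0.3, 6.0]
opening: 0.025
```

Emit:
{"fn": "play_rows", "kwargs": {
  "targets": [1, 0, 0, -1, 0, 0, 0, 1, 0, 0, -3, 0, 0, 0, 1, 0, 0, -4, 0, 0, 0, 1, 0, 0, -4, 0, 0, 0, 1, 0, 0, -4, 0, 0, 0, 1, 0, 0, 0, 0, 0, 0]
}}

```text
clock: 22.32
position: [0.5205, 0.3899, 0.202]
orientation: [-3.1, 0.441, -0.023]
contact_force: [2.1, 1.2, 0.8]
opening: 0.0248
```

Run:
```python
from h import *
go(.475,.0833,.18)
```

```text
[ 4.17 30.73  1.89] yaw -16.2 q [0.46 0.36 1.42 0.   1.35 2.31] pos [0.5205 0.3899 0.202 ]
```

Emit:
{"fn": "play_rows", "kwargs": {
  "targets": [1, 0.2, 1.5, 0, 0, 0, 0, 1, 0.4, 3.1, 0, 0, 0, 0, 1, 0.4, 3.1, 0, 0, 0, 0, 1, 0.4, 3.1, 0, 0, 0, 0, 1, 0.4, 3.1, 0, 0, 0, 0, 1, 0.4, 3.1, 0, 0, 0, 0, 1, 0.4, 3.1, 0, 0, 0, 0, 1, 0.4, 3.1, 0, 0, 0, 0, 1, 0.4, 3.1, 0, 0, 0, 0, 1, 0.4, 3.1, 0, 0, 0, 0, 1, 0.3, 1.3, 2, 0, 0, 0, 1, 0, 0, 4, 0, 0, 0]
}}

```text
clock: 23.32
position: [0.4741, 0.0782, 0.1352]
orientation: [3.109, -0.448, 0.02]
contact_force: [1.7, 0.3, -1.0]
opening: 0.0252
```

Emit:
{"fn": "play_rows", "kwargs": {
  "targets": [1, 0, 0, 4, 0, 0, 0, 1, 0, 0, 2, 0, 0, 0, 1, 0, 0, 0, 0, 0, 0, 1, 0, 0, 0, 0, 0, 0]
}}

```text
clock: 23.65
position: [0.4688, 0.0813, 0.0701]
orientation: [3.11, -0.443, -0.003]
contact_force: [0.4, 0.1, 0.0]
opening: 0.0247
```

Run:
```python
from h import *
X=np.array([.475,.0833]);a=np.radians(-16.2);R=np.array([[np.cos(a),-np.sin(a)],[np.sin(a),np.cos(a)]])
c=look("w10",[(*(X+R@np.array(k)),.013) for k in [(.049,0),(.0,.049),(0,-.049)]])
go(*X,.0379)
s=robot.observe();M=Ro.from_rotvec(s["orientation"]).as_matrix();h=s["position"][2]-.0329+.018
for k in [(.035,0),(0,.035),(0,-.035)]:
    P=s["position"]+M@np.array([*k,0]);P[2]=h;print("block edge",(proj(c,P)+.5)*1.5-.5)
```

```text
(np.float64(0.5220543905981702), np.float64(0.06962943580407777), 0.013) [375.9 204.2]
(np.float64(0.4886705641959222), np.float64(0.13035439059817022), 0.013) [281.  300.9]
(np.float64(0.46132943580407776), np.float64(0.03624560940182979), 0.013) [472.  300.8]
[ 0.37 -0.32  3.38] yaw -16.2 q [-0.08  0.1   2.   -0.    1.04  1.77] pos [0.4705 0.0812 0.0717]
block edge [382.63660189 263.43965373]
block edge [467.10081595 345.12279401]
block edge [298.32254553 345.24376466]
```

View pics/w10.png

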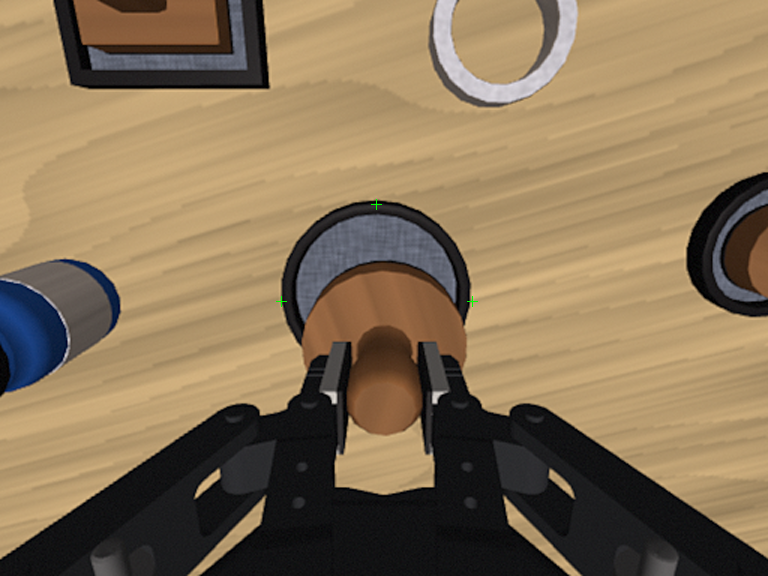

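Tray markers agree within 2 px (centre column 376) and the block edge is at row 263, as predicted. Shift +4.5 mm in x and −4 mm in y, then lower.

Emit:
{"fn": "play_rows", "kwargs": {
  "targets": [1, 0.45, -0.4, 0.8, 0, 0, 0, 1, 0, 0, 1.1, 0, 0, 0, 1, 0, 0, 0.7, 0, 0, 0, 1, 0, 0, 0.3, 0, 0, 0, 1, 0, 0, 0.2, 0, 0, 0, 1, 0, 0, 0, 0, 0, 0, 1, 0, 0, 0, 0, 0, 0]
}}

```text
clock: 24.28
position: [0.4751, 0.0838, 0.0395]
orientation: [-3.11, 0.443, -0.0]
contact_force: [0.2, -0.2, -0.8]
opening: 0.0252
```

Emit:
{"fn": "play_rows", "kwargs": {
  "targets": [1, 0, 0, 0.1, 0, 0, 0, 1, 0, 0, 0, 0, 0, 0, 1, 0, 0, 0, 0, 0, 0]
}}

```text
clock: 24.53
position: [0.4751, 0.0838, 0.0385]
orientation: [-3.11, 0.443, -0.001]
contact_force: [0.1, 0.4, -0.7]
opening: 0.0251
```

Emit:
{"fn": "play_rows", "kwargs": {
  "targets": [1, 0, 0, 0.1, 0, 0, 0, 1, 0, 0, 0, 0, 0, 0, 1, 0, 0, 0, 0, 0, 0]
}}

```text
clock: 24.78
position: [0.4752, 0.0839, 0.0378]
orientation: [-3.11, 0.443, -0.0]
contact_force: [-2.0, 0.4, 5.1]
opening: 0.0245
```

Contact. Release, rise, and clear the view.

Emit:
{"fn": "play_rows", "kwargs": {
  "targets": [0, 0, 0, 0, 0, 0, 0, 0, 0, 0, 0, 0, 0, 0, 0, 0, 0, 0, 0, 0, 0, 0, 0, 0, 0, 0, 0, 0, 0, 0, 0, 0, 0, 0, 0, 0, 0, 0, 0, 0, 0, 0, 0, 0, 0, -1, 0, 0, 0, 0, 0, 0, -3.5, 0, 0, 0, 0, 0, 0, -4, 0, 0, 0, 0, 0, 0, -4, 0, 0, 0, 0, 0, 0, -4, 0, 0, 0]
}}

```text
clock: 25.7
position: [0.4745, 0.0839, 0.2048]
orientation: [-3.11, 0.443, -0.001]
contact_force: [0.9, -0.5, 0.1]
opening: 0.0854
```

Emit:
{"fn": "play_rows", "kwargs": {
  "targets": [0, -2, 0, -2, 0, 0, 0, 0, -2.5, 0, -1, 0, 0, 0, 0, -2.5, 0, 0, 0, 0, 0, 0, -2.5, 0, 0, 0, 0, 0, 0, -2.5, 0, 0, 0, 0, 0, 0, -2, 0, 0, 0, 0, 0, 0, 0, 0, 0, 0, 0, 0, 0, 0, 0, 0, 0, 0, 0]
}}

```text
clock: 26.37
position: [0.3405, 0.1231, 0.233]
orientation: [-3.11, 0.442, -0.003]
contact_force: [-0.3, -0.3, -0.7]
opening: 0.0856
```

Run:
```python
from h import *
a=viewer.read_camera("top")["img"][110:270,80:440]; b=viewer.read_camera("scene")["img"][120:330,180:400]
a=cv2.resize(a,(800,355),interpolation=cv2.INTER_CUBIC); b=cv2.resize(b,None,fx=2.6,fy=2.6,interpolation=cv2.INTER_CUBIC)
cv2.imwrite("pics/f_top.png",a[:,:,::-1]); cv2.imwrite("pics/f_scene.png",b[:,:,::-1]); print(robot.observe()["position"])
```

```text
[0.34121911 0.1227383  0.23288733]
```

View pics/f_top.png

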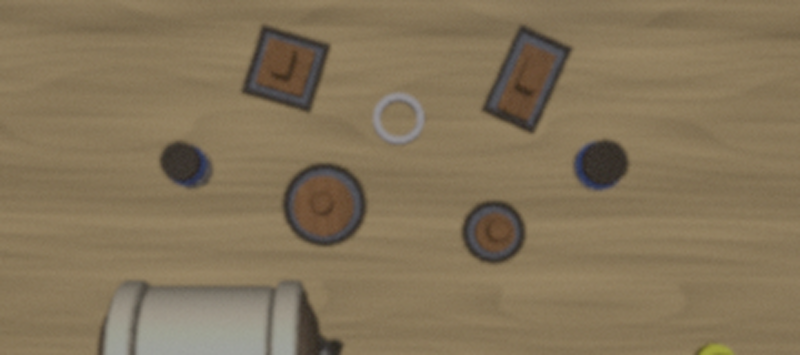

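View pics/f_scene.png

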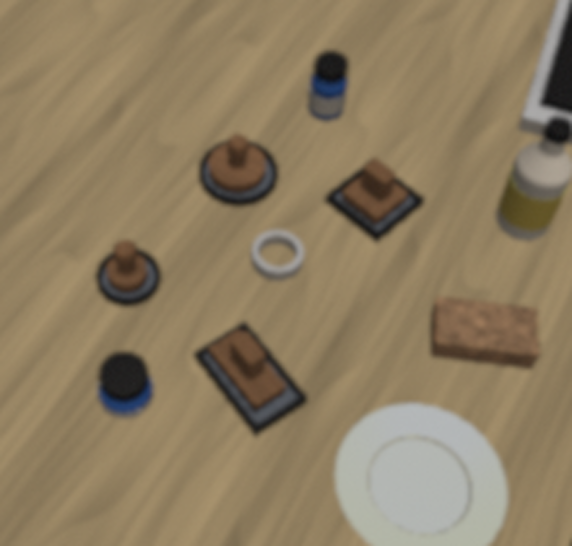

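The final views show all four blocks in their own trays and upright, with both jars where they were. I'm out of pictures, so I'll check the oblong's clearance and flatness, and the jar shifts, by numbers.

Run:
```python
from h import *
def side(c,S=4):
    big=cv2.resize(c["img"],None,fx=S,fy=S,interpolation=cv2.INTER_CUBIC); L=cv2.cvtColor(big,cv2.COLOR_RGB2LAB).astype(float)
    return big,L
for cam in("top","scene"):
    c=viewer.read_camera(cam); S=4; big,L=side(c)
    for n,X,yaw in(("OB",(.6265,-.1538),-24.1),("SQ",(.6355,.131),-16.2),("LR",(.475,.0833),0),("SR",(.4445,-.114),0)):
        u,v=[int(k*S) for k in proj(c,(*X,.02))]; r=120
        m=((L[v-r:v+r,u-r:u+r,1]>136)).astype(np.uint8)
        cs,_=cv2.findContours(m,cv2.RETR_EXTERNAL,cv2.CHAIN_APPROX_NONE)
        k=max(cs,key=cv2.contourArea)+np.array([u-r,v-r])
        pts=np.array([ray(c,((q[0][0]+.5)/S-.5,(q[0][1]+.5)/S-.5),.023)[:2]-X for q in k])*1000
        a=np.radians(yaw); e=np.array([[np.cos(a),np.sin(a)],[-np.sin(a),np.cos(a)]]); p=pts@e.T
        rc=cv2.minAreaRect(pts.astype(np.float32))
        print(cam,n,"x",np.percentile(p[:,0],[0,100]).round(1),"y",np.percentile(p[:,1],[0,100]).round(1),np.round(rc[1],1),round(rc[2],1))
    if cam=="top":
        tab=np.median(L[600:1100,600:1400].reshape(-1,3),axis=0)
        for p in((245,276),(525,276)):
            x,y=[int(v/1.5*S) for v in p]; r=130
            m=(np.linalg.norm(L[y-r:y+r,x-r:x+r]-tab,axis=2)>28).astype(np.uint8); m=cv2.morphologyEx(m,cv2.MORPH_CLOSE,np.ones((9,9)))
            k=max(cv2.findContours(m,0,1)[0],key=cv2.contourArea)+np.array([x-r,y-r])
            q=np.array([ray(c,((q[0][0]+.5)/S-.5,(q[0][1]+.5)/S-.5),.018)[:2] for q in k],np.float32)*1000
            print("jar",np.round(cv2.minEnclosingCircle(q)[0],1))
```

```text
top OB x [-14.7  32. ] y [-17.4  17.8] [30.1 50.1] 79.5
top SQ x [-25.7  25.2] y [-4.2 25.6] [29.2 50.5] 71.1
top LR x [-35.6  30.2] y [-30.2  32.8] [65.6 60.8] 14.0
top SR x [-9.5 14.9] y [-18.5  16.8] [33.8 22.8] 45.2
jar [519.8 244.2]
jar [ 523.5 -238.9]
scene OB x [-44.3  37.1] y [-22.3  13.4] [35.5 81.6] 66.6
scene SQ x [-25.   28.2] y [-31.7  23.8] [55.6 53.1] 73.7
scene LR x [-35.9  32. ] y [-35.9  30. ] [64.3 62.8] 29.2
scene SR x [-9.6 19.2] y [-23.6   4.5] [34.5 18. ] 34.9
```

```bash
python3 -c "
from station import robot
print(robot.finish_job())"
```

```text
the job is handed in; nothing more can be done
None
```

All four printing blocks are in their own trays, handles up, and the job is handed in at about 26 s on the robot clock. The gripper was open and clear of everything, and the yellow look-alike was not touched.

- **Placing:** I lowered the small round, square and large round blocks until I felt 4–12 N of contact, then released them.
- **Slip with the oblong block:** I miscounted a row, so my release call was refused. The next call turned the wrist about 27° while the gripper was opening at tray level. The block was already at floor height. It ended up about 4 mm off centre in its tray, against 8 mm of play, and turned by a few degrees at most.
- **Last checks:** The final top and scene pictures show every block inside its rim and upright. The jars measured within 1 mm of where they started.
- **Disagreements:** The scene view put the oblong block at −44 to +37 mm along the tray (inside ±50 mm) and within 1° of the tray's angle. An earlier wrist view gave about 4° and only 1–3 mm of end clearance. The final colour mask on the top view was patchy for the blocks, so I relied on the pictures and the scene numbers instead. I took flatness from the pictures and contact heights and did not measure it directly.

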